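# Catch brownie bites from the topping dispenser and close the tub

### The arm

A 6-joint arm with a two-finger parallel gripper is mounted at the origin on the work surface. World frame = base frame: x ahead of the robot, y to its left, z up, the work surface at z = 0. Lengths are in m, angles in rad, forces in N, time in s.
With the tool pointing down it reaches from about 0.225 to 0.875 m from the base axis. Payload 3.4 kg.
Tool frame: the origin (TCP) lies at the very end of the fingers, on their centre line; the grasp point (between the pads) lies manip.grip_point_offset behind it (manip.grip_point_offset is the distance from the TCP to the grasp point, in m); z points along the fingers, y is the line along which they close (so a half turn about z gives the same grasp; the last joint's range is limited). The gripper opens to 85 mm and grips with 20 to 120 N. Pads are 22 mm wide; open, the fingers measure 114 mm over their backs; the gripper's body (76 mm by 85 mm) begins 54 mm behind the grasp point. The pads swing forward as they close: fully open they stand 13 mm farther back than shut.
Start: joints at [1.123, 0.276, 1.505, -0, 1.361, -0.121], TCP at [0.185, 0.545, 0.202] pointing down, gripper open.
Joint ranges: [-2.89, 2.89], [-0.75, 2.08], [0.22, 2.7], [-1.18, 4.32], [0.11, 2.71], [-2.7, 2.7]. Speed limits (rad/s): [2.57, 2.57, 3.14, 3.14, 3.14, 3.14].

### API

Orientations are given as a unit quaternion [w, x, y, z].
In Python, from rig import manip gives the robot as it stands.
- The arm moves only by the shell command python3 -m pendant 'ROWS' [FORCE]. ROWS is JSON, a list of rows, each an object of numbers: "jaw": the opening, from -1 (shut) to 1 (fully open); "tx", "ty", "tz": the shift along the world's x, y, z in cm; "ax", "ay", "az": the turn, a rotation vector about the world's x, y, z in degrees. In form: [{"jaw": .., "tx": .., "ty": .., "tz": .., "ax": .., "ay": .., "az": ..}, ...]. A call has 1 to 10 rows; each row is the pose to reach, as a shift and turn from the pose commanded when the call began; what a row does not reach only later rows make up. A row lasts 1/8 s, in which the tool goes at most 62.5 mm and 10.7 degrees, less where a joint would pass 70% of its speed; a pose out of reach is approached as far as the arm can. A call with a gripper value outside its range is refused whole. The fingers move at their own pace and stop on an object; FORCE is the grip in N (left out, the last holds). Time passes only in rows, so rows that repeat a pose let the fingers close. It gives the time, the measured TCP pose, the force, the opening and the grip force at its end, in the units of the state.
- manip.get_state(): the state, without advancing time (a new reading comes with each control period).
- manip.get_image(name): name is "scene" or "top"; returns a dict with "pixels" (420x560x3 uint8, blue, green, red), "depth" (420x560 float32, m along the optical axis (not along the pixel's ray), 0 where there is no reading), "fx", "fy", "cx", "cy" (pixels), "D" ([k1, k2, p1, p2, k3] as OpenCV has them; the pictures are not rectified), "pose" (4x4, takes a point from camera to world coordinates). Camera axes: x right, y down, z forward; pixel columns grow to the right and rows downward; lengths in m; the calibration is good to about 2 mm. A picture is of the moment at which its call begins.
- manip.sign_off(): hands the job in; it is judged then, once.
The state is a dict: "clock": time; "qpos": joint angles; "qd": joint speeds; "effort": joint torques, N m; "position": TCP position; "ee_rot": TCP orientation; "contact_force": force on the tool from outside, world axes, zero at the start; "moment": the same for the moment, N m; "width": finger opening in m; "gripper_force": force on a finger pad.
Only numpy, scipy, OpenCV 4.12 (cv2) and the standard library are available. Lean on these libraries where they do the work, as an engineer would, in place of code of your own. Each camera call takes 0.05 s, during which the arm holds its last target. There are 200 camera calls.

### The job

Take the green tub and hold it up under the topping dispenser's spout so that its rim pushes up the orange gate frame, and catch all four brownie bites in it as they slide off the chute. Then stand the tub upright in the red tray, let go of it, and close it with the lid that matches it in colour, seated fully home and level. Leave the blue tub and lid and the other stock where they are.

Things in the scene. Friction and masses are not known exactly. Their poses are not given: they have to be found in the camera images.
- dispenser: fixed stainless topping dispenser: a column on a 150 x 130 mm foot (local x +50 to +200 mm) carries an open chute, 38 mm wide, sloping down at 43 degrees to its front (local -x, roughly facing the robot), from 340 mm high at local x = +110 mm to the lip. Origin on the table straight below the lip, z up. Free space under the lip for local x below +50 mm
- lip (a point): front lower edge of the chute's floor, where the pieces slide off: 220 mm above the table, midway across the chute; axes as the dispenser's
- gate (a joint): orange gate closing the chute's end, slides straight up: 0 = shut, 0.040 m = fully raised; the bites pass once above about 0.033. 120 g, falls shut by itself. From it hangs a level orange frame, 88 mm (x) by 62 mm (y), bars 8 mm wide, open in the middle, to be pushed up by the rim of a tub held below; the bites fall through it
- frame (a point): centre of the underside of the orange frame, the face that the tub's rim pushes up: 16 mm in front of the lip and 49 mm below it when shut (171 mm above the table), 211 mm above the table when the gate is fully raised; a tub centred under this point catches the pieces
- green_tub: green round open tub, outer diameter 100 mm, height 80 mm, wall 4 mm, inner floor 4 mm up, 140 g; a straight handle, 16 x 16 mm in section, points out along its local -x, 50 to 135 mm from the tub's axis, its middle line 60 mm above the tub's bottom. Origin at the centre of the underside, z up
- green_grip (a point): point to grip on the green tub's handle: on the handle's middle line, 105 mm from the tub's axis (local -105, 0, 60 mm)
- green_lid: green lid matching the green tub: flange 108 mm in diameter, 5 mm thick, over a chamfered plug 86 mm in diameter, 8 mm high; upright knob 24 mm in diameter, 13 to 43 mm above the origin. It lies plug down. Origin at the centre of the plug's underside, z up; seated, it is 72 mm above the tub's underside
- tray: red plastic tray, fixed, 160 x 160 mm, floor 4 mm thick, lip 10 mm high and 5 mm wide all round. Origin at the centre of its underside, axes along its sides
- blue_tub: bystander: a tub of the same make in blue, 80 mm high; origin at the centre of its underside, handle along local -x
- blue_lid: bystander: lid of the same make in blue, belongs to the blue tub; origin at the centre of its underside
- sauce: bystander: red sauce bottle, 60 mm in diameter, 170 mm high, origin at the centre of its underside
- salt: bystander: salt tin, 72 mm in diameter, 110 mm high, origin at the centre of its underside
- cups: bystander: stack of white paper cups, 79 mm in diameter, 127 mm high, origin at the centre of its underside
- bite0: chunky brown brownie bite, 22 x 22 x 20 mm, 20 g, origin at its centre; number 1 of four queued in the chute behind the gate (1 is nearest the gate)
- bite1: chunky brown brownie bite, 22 x 22 x 20 mm, 20 g, origin at its centre; number 2 of four queued in the chute behind the gate (1 is nearest the gate)
- bite2: chunky brown brownie bite, 22 x 22 x 20 mm, 20 g, origin at its centre; number 3 of four queued in the chute behind the gate (1 is nearest the gate)
- bite3: chunky brown brownie bite, 22 x 22 x 20 mm, 20 g, origin at its centre; number 4 of four queued in the chute behind the gate (1 is nearest the gate)
Things that resemble listed ones, but are neither listed nor needed, are in the scene too. Of the things that look like the tray, the middle-sized one is meant. What is shaped like the green_lid but white is not meant.

How it is judged:
By the outcome, as a careful person would: the job done as asked, in the order asked, and still so for the second after the job is handed in, with the robot touching nothing.
It also fails if it takes over 67 s, if anything falls off the work surface, if the arm or the gripper's body presses on something with over 40 N, if the wrist force passes 120 N, or if a joint passes its speed limit or range.

## Working session

There is one attempt and no reset: what is moved stays moved. The work goes in short steps, Python scripts to look and compute and a shell command to move; the robot and the scene stay as the last step left them, time stands still between calls to the robot, and variables do not carry over. Pictures are saved under pics/ and viewed, at most 10 in all, crops included, and the job is handed in when it is done.

```bash
ls; mkdir -p pics
python3 - <<'E'
from rig import manip
import cv2,numpy as np,pickle
print(manip.grip_point_offset); print(manip.get_state())
d={}
for n in("scene","top"):
    im=manip.get_image(n); d[n]=im
    cv2.imwrite(f"pics/{n}0.png",im["pixels"]); print(n,im["fx"],im["cx"],im["cy"],im["D"],np.round(im["pose"],3).tolist())
pickle.dump(d,open("v0.pkl","wb"))
E
```

```text
pics
0.0187
{'clock': 0.0, 'qpos': array([ 1.12303239e+00,  2.76594145e-01,  1.50615923e+00, -9.88698784e-07,
        1.36066838e+00, -1.20992065e-01]), 'qd': array([-4.38742416e-04, -1.49394156e-03,  7.87415634e-05,  1.38385480e-04,
        7.51796734e-04, -1.75343295e-04]), 'effort': array([ 1.51630491e-05, -4.16778910e+01, -2.45811009e+01,  2.41771966e-05,
        1.08595702e-02, -7.06936248e-06]), 'position': array([0.18431433, 0.54404259, 0.20122983]), 'ee_rot': array([-2.56122107e-04,  1.62659804e-01,  9.86681788e-01, -8.77952169e-04]), 'contact_force': array([-0.03699217, -1.16154933,  0.48973975]), 'moment': array([-0.02802609, -0.04773457, -0.01340696]), 'gripper_force': 0.0, 'width': 0.08520613429612175}
scene 419.6053448293489 274.0071264932612 220.04144832049832 [-0.08033413  0.          0.          0.          0.        ] [[0.266, 0.684, -0.679, 1.284], [0.964, -0.198, 0.178, -0.187], [-0.012, -0.702, -0.712, 1.022], [0.0, 0.0, 0.0, 1.0]]
top 492.6337860968128 282.7704109569943 202.9695800975414 [-0.12454338  0.          0.          0.          0.        ] [[0.006, -0.995, 0.099, 0.348], [-1.0, -0.004, 0.02, 0.001], [-0.019, -0.099, -0.995, 1.461], [0.0, 0.0, 0.0, 1.0]]
```

View pics/scene0.png

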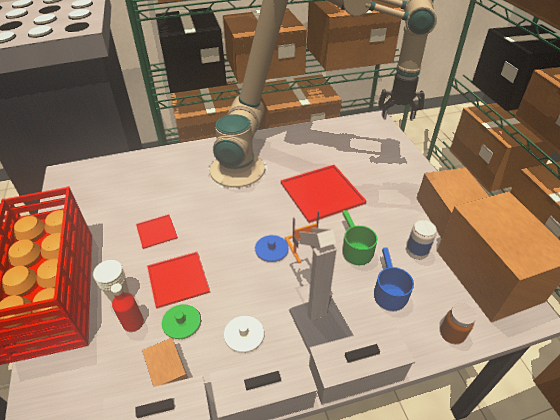

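View pics/top0.png

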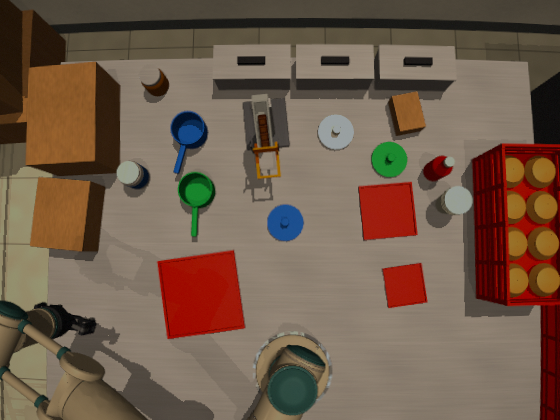

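The top view shows the three red squares at (201,294) big, (388,211) middle and (404,285) small; the middle one is the tray. The green tub is at (197,190) with its handle end at (195,235), and the green lid at (389,159), with a white look-alike at (336,131). The blue lid is at (285,223) and the orange frame at (266,162). The scene view has the same things: tub (360,243), lid (181,321), tray (178,279), frame (302,240).

```bash
cat > h.py <<'E'
import cv2,numpy as np
from scipy.optimize import least_squares
HSV={'green':((45,100,40),(80,255,255)),'orange':((10,180,120),(22,255,255)),'red':((0,180,80),(6,255,255))}
def K(im): return np.array([[im["fx"],0,im["cx"]],[0,im["fy"],im["cy"]],[0,0,1]])
def rays(im,uv):
    p=cv2.undistortPoints(np.asarray(uv,float).reshape(-1,1,2),K(im),np.array(im["D"])).reshape(-1,2)
    d=np.c_[p,np.ones(len(p))]; T=np.array(im["pose"]); return T[:3,3],d@T[:3,:3].T
def plane(im,uv,z):
    o,d=rays(im,uv); return o+d*((z-o[2])/d[:,2])[:,None]
def tri(a,ua,b,ub):
    o1,d1=rays(a,[ua]);o2,d2=rays(b,[ub]);A=np.c_[d1[0],-d2[0]]
    s=np.linalg.lstsq(A,o2-o1,rcond=None)[0];p,q=o1+s[0]*d1[0],o2+s[1]*d2[0]
    return (p+q)/2,np.linalg.norm(p-q)
def mask(im,c,near=None):
    m=cv2.inRange(cv2.cvtColor(im["pixels"],cv2.COLOR_BGR2HSV),*HSV[c])
    if near is None: return m>0
    n,l=cv2.connectedComponents(m); v,u=np.nonzero(m); k=np.argmin((u-near[0])**2+(v-near[1])**2)
    return l==l[v[k],u[k]]
def cloud(im,m):
    v,u=np.nonzero(m&(im["depth"]>0)); o,d=rays(im,np.c_[u,v]); return o+d*im["depth"][v,u][:,None],np.c_[u,v]
def circ(p,r=None):
    c0=p[:,:2].mean(0)
    f=(lambda x:np.hypot(*(p[:,:2]-x[:2]).T)-(x[2] if r is None else r))
    return least_squares(f,[*c0,.05],loss='soft_l1',f_scale=.002).x
E
python3 - <<'E'
import pickle; from h import *
np.set_printoptions(precision=4,suppress=True)
d=pickle.load(open("v0.pkl","rb"))
N={'tub':('green',(360,243),(197,190)),'lid':('green',(181,321),(389,159)),'tray':('red',(178,279),(388,211)),'frame':('orange',(293,243),(266,175))}
for n,(c,a,b) in N.items():
    for im,s,vn in((d['scene'],a,'scene'),(d['top'],b,'top')):
        m=mask(im,c,s); P,uv=cloud(im,m); print(n,vn,m.sum(),'pix',uv.min(0),uv.max(0),'z pct',np.percentile(P[:,2],[1,25,50,75,99]))
        if n=='tub':
            r=P[(P[:,2]>.074)]; print(' rim',len(r),r.mean(0)); 
            c3=circ(r); print(' circ',c3)
            h=P[(np.hypot(*(P[:,:2]-c3[:2]).T)>.058)&(P[:,2]>.063)]
            w=h-[*c3[:2],0]; print(' handle z',h[:,2].mean(),'len',np.hypot(w[:,0],w[:,1]).max(),'dir',np.degrees(np.arctan2(*w.mean(0)[[1,0]])))
        if n=='lid':
            k=P[P[:,2]>.038]; print(' knob',k.mean(0),len(k)); f=P[(P[:,2]<.02)]
            (cx,cy),r=cv2.minEnclosingCircle(f[:,:2].astype(np.float32)*1000); print(' flange',cx,cy,r)
        if n=='tray':
            r=cv2.minAreaRect(plane(im,uv,.01)[:,:2].astype(np.float32)*1000); print(' rect',r)
        if n=='frame':
            q=P[(P[:,2]<.186)&(P[:,2]>.15)]; print(' ',len(q),cv2.minAreaRect(q[:,:2].astype(np.float32)*1000),np.median(q,0))
im=d['top']['pixels']
a=cv2.resize(im[90:230,150:290],None,fx=2.8,fy=2.8,interpolation=3);b=cv2.resize(im[110:310,330:470],(392,392*200//140),interpolation=3)[:560]
o=np.zeros((560,790,3),np.uint8);o[:392,:392]=a;o[:b.shape[0],395:787]=b
s=cv2.resize(d['scene']['pixels'][200:260,270:400],(390,168),interpolation=3);o[392:560,:390]=s
cv2.imwrite('pics/crop1.png',o)
E
```

```text
tub scene 490 pix [343 210] [376 249] z pct [0.0004 0.0179 0.0578 0.075  0.083 ]
 rim 128 [0.5341 0.2797 0.0791]
 circ [0.5277 0.2813 0.0473]
 handle z 0.06683269014182631 len 0.13391209414255603 dir 179.32952421718767
tub top 1040 pix [178 172] [214 236] z pct [-0.0025  0.0048  0.0098  0.0689  0.0852]
 rim 162 [0.5234 0.2795 0.0807]
 circ [0.5251 0.2804 0.0469]
 handle z 0.06918925751877318 len 0.13169568005291035 dir 179.38426550895642
lid scene 1001 pix [162 305] [199 338] z pct [0.0022 0.0111 0.0125 0.014  0.0433]
 knob [ 0.6263 -0.2873  0.042 ] 52
 flange 621.8729248046875 -288.5778503417969 57.61539077758789
lid top 996 pix [371 142] [406 176] z pct [0.0031 0.0113 0.0138 0.0161 0.0458]
 knob [ 0.6237 -0.2866  0.0438] 42
 flange 625.8533935546875 -288.2615966796875 55.430789947509766
tray scene 2174 pix [148 253] [208 306] z pct [-0.0006  0.0027  0.0044  0.0061  0.0126]
 rect ((475.23760986328125, -278.6413879394531), (164.11215209960938, 157.130126953125), 4.795034885406494)
tray top 2845 pix [359 182] [416 239] z pct [-0.0027  0.0028  0.0052  0.0077  0.015 ]
 rect ((471.30126953125, -280.2088623046875), (158.10035705566406, 159.83480834960938), 5.28787899017334)
frame scene 43 pix [286 236] [293 251] z pct [0.1721 0.1751 0.1764 0.1782 0.1995]
  39 ((577.8621826171875, 39.1434326171875), (14.494589805603027, 60.67526626586914), 77.78565216064453) [0.5696 0.0408 0.1763]
frame top 153 pix [256 155] [280 178] z pct [0.001  0.175  0.1781 0.1798 0.1829]
  143 ((572.9323120117188, 67.642333984375), (57.642581939697266, 61.23788833618164), 5.985108375549316) [0.5634 0.0716 0.1783]
```

View pics/crop1.png

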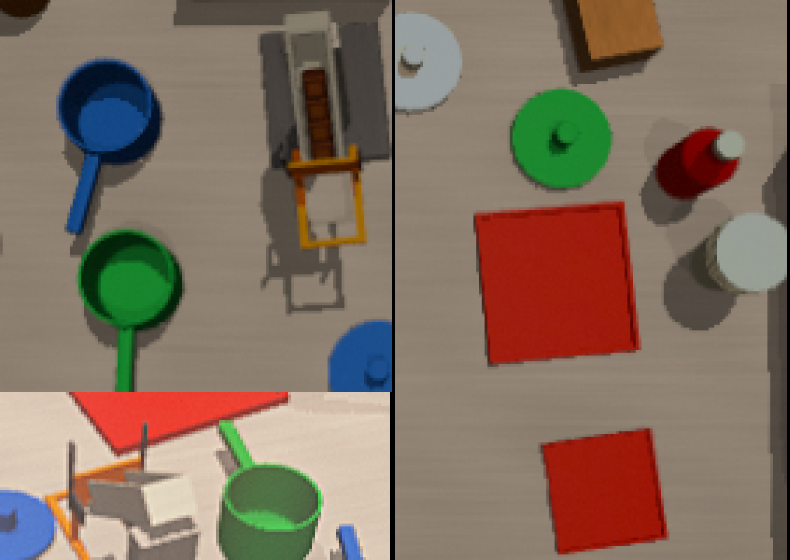

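Crop: the middle tray (≈158×160 mm measured) fits; the green lid has its knob at crop (566,133) and lies clear of the tray; the tub handle points towards the robot; the frame's front bar runs crop (300,245)-(365,240). A check of frame and heights by triangulation while I move above the handle.

```bash
python3 - <<'E'
import pickle; from h import *
np.set_printoptions(precision=4,suppress=True)
d=pickle.load(open("v0.pkl","rb")); S,T=d['scene'],d['top']
print('front -y corner',tri(S,(285,235),T,(280.4,175.7)),'front +y',tri(S,(318.3,222.7),T,(257.1,177.5)))
print('handle end',tri(S,(345.5,211.5),T,(194.8,235)))
P,uv=cloud(T,mask(T,'orange')); k=(P[:,2]>.171)&(P[:,2]<.186)&(abs(P[:,0]-.58)<.08)&(abs(P[:,1]-.07)<.08)
q=plane(T,uv[k],.178); r=cv2.minAreaRect(q[:,:2].astype(np.float32)*1000); print('frame top',r,cv2.boxPoints(r))
P,uv=cloud(S,mask(S,'orange')); k=(P[:,2]>.171)&(P[:,2]<.186)&(abs(P[:,0]-.58)<.08)&(abs(P[:,1]-.07)<.08)
q=plane(S,uv[k],.178); r=cv2.minAreaRect(q[:,:2].astype(np.float32)*1000); print('frame scene',k.sum(),r,cv2.boxPoints(r))
# knob tops by depth-selected pixel centroids
ks=[]
for im,s in((S,(181,321)),(T,(389,159))):
    P,uv=cloud(im,mask(im,'green',s)); ks.append(uv[P[:,2]>.04].mean(0))
print('knob',ks,tri(S,ks[0],T,ks[1]))
# dispenser column/chute axis: points 0.24..0.36 high
for im in(S,T):
    P,uv=cloud(im,im["depth"]>0); k=(P[:,2]>.2)&(P[:,2]<.4)&(abs(P[:,0]-.66)<.12)&(abs(P[:,1]-.07)<.08); c=P[k][:,:2]
    print('chute',k.sum(),cv2.minAreaRect(c.astype(np.float32)*1000))
# bystander tops
P,uv=cloud(T,T["depth"]>0)
k=(P[:,2]>.1)&(P[:,2]<.2)&(P[:,0]>.35)&(P[:,0]<.75)&(P[:,1]<-.3)&(P[:,1]>-.53);print('tall',np.percentile(P[k],[0,50,100],axis=0))
E
python3 -m pendant '[{"jaw":1,"tx":5,"ty":-5,"tz":-1,"az":6},{"jaw":1,"tx":10,"ty":-11,"tz":-3,"az":12},{"jaw":1,"tx":14,"ty":-15,"tz":-5,"az":18},{"jaw":1,"tx":18,"ty":-19,"tz":-6,"az":18},{"jaw":1,"tx":21,"ty":-23,"tz":-7,"az":18},{"jaw":1,"tx":23.7,"ty":-26.2,"tz":-8,"az":18},{"jaw":1,"tx":23.7,"ty":-26.2,"tz":-8,"az":18}]' 60
```

```text
front -y corner (array([0.5472, 0.0347, 0.183 ]), np.float64(0.0030572612772392215)) front +y (array([0.5444, 0.1112, 0.2045]), np.float64(0.03825254105168276))
handle end (array([0.3953, 0.2842, 0.0617]), np.float64(0.00844100536110112))
frame top ((589.9922485351562, 69.63036346435547), (91.63704681396484, 61.570430755615234), 5.998005390167236) [[541.2077  95.4593]
 [547.6414  34.2259]
 [638.7768  43.8014]
 [632.3431 105.0348]]
frame scene 61 ((595.0606689453125, 42.63673400878906), (15.941128730773926, 91.17791748046875), 87.92975616455078) [[549.2135  36.3183]
 [640.3319  33.0245]
 [640.9078  48.9552]
 [549.7894  52.249 ]]
knob [array([178.2174, 314.9565]), array([391.025, 157.35 ])] (array([ 0.6248, -0.2875,  0.0405]), np.float64(8.672876165963262e-05))
chute 1522 ((662.8573608398438, 71.17453002929688), (125.85497283935547, 67.8360595703125), 0.6139752864837646)
chute 1127 ((661.87841796875, 76.89994812011719), (125.38578033447266, 67.8857650756836), 6.228769302368164)
tall [[ 0.4532 -0.4938  0.1   ]
 [ 0.5073 -0.4336  0.1265]
 [ 0.6198 -0.3878  0.1756]]invalid input at $[0]: expected keys jaw, tx, ty, tz, ax, ay, az
```

```bash
python3 -m pendant '[{"jaw":1,"tx":5,"ty":-5,"tz":-1,"ax":0,"ay":0,"az":6},{"jaw":1,"tx":10,"ty":-11,"tz":-3,"ax":0,"ay":0,"az":12},{"jaw":1,"tx":14,"ty":-15,"tz":-5,"ax":0,"ay":0,"az":18},{"jaw":1,"tx":18,"ty":-19,"tz":-6,"ax":0,"ay":0,"az":18},{"jaw":1,"tx":21,"ty":-23,"tz":-7,"ax":0,"ay":0,"az":18},{"jaw":1,"tx":23.7,"ty":-26.2,"tz":-8,"ax":0,"ay":0,"az":18},{"jaw":1,"tx":23.7,"ty":-26.2,"tz":-8,"ax":0,"ay":0,"az":18}]' 60
```

```text
clock: 0.98
position: [0.4228, 0.2797, 0.1209]
ee_rot: [-0.001, 0.009, 1.0, -0.001]
contact_force: [-0.2, -0.4, -0.1]
width: 0.0854
gripper_force: 0.0
```

```bash
python3 -m pendant '[{"jaw":1,"tx":0,"ty":0,"tz":-4,"ax":0,"ay":0,"az":0},{"jaw":1,"tx":0,"ty":0,"tz":-8,"ax":0,"ay":0,"az":0},{"jaw":1,"tx":0,"ty":0,"tz":-8,"ax":0,"ay":0,"az":0},{"jaw":-1,"tx":0,"ty":0,"tz":-8,"ax":0,"ay":0,"az":0},{"jaw":-1,"tx":0,"ty":0,"tz":-8,"ax":0,"ay":0,"az":0},{"jaw":-1,"tx":0,"ty":0,"tz":-8,"ax":0,"ay":0,"az":0},{"jaw":-1,"tx":0,"ty":0,"tz":-8,"ax":0,"ay":0,"az":0},{"jaw":-1,"tx":0,"ty":0,"tz":-8,"ax":0,"ay":0,"az":0}]' 60
```

```text
clock: 1.98
position: [0.4217, 0.2826, 0.0424]
ee_rot: [0.0, 0.006, 1.0, 0.0]
contact_force: [-0.7, 0.2, -0.3]
width: -0.0001
gripper_force: 0.0
```

Run:
```python
from rig import manip; from h import *
a=manip.get_image("scene")["pixels"][130:280,280:420];b=manip.get_image("top");b=b["pixels"][150:300,130:270]
cv2.imwrite('pics/g1.png',np.hstack([cv2.resize(x,(395,423),interpolation=3) for x in(a,b)])); s=manip.get_state();print(s['width'],s['position'],s['clock'])
```

```text
-0.00010462367349461849 [0.42164105 0.28256049 0.04220614] 2.075
```

View pics/g1.png

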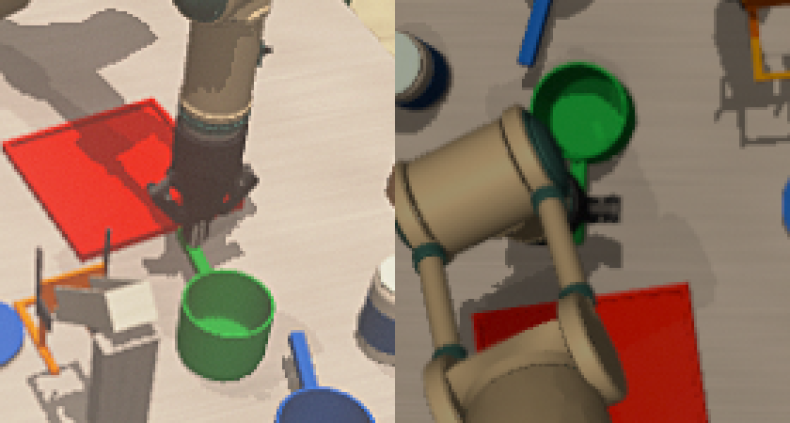

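Tub unmoved (tub centre still ≈(197,191) top), the fingers at scene crop (198,235) look shut although they should straddle the handle. I check by depth where the fingertips actually are.

Run:
```python
from rig import manip; from h import *
np.set_printoptions(precision=3,suppress=True,linewidth=150)
im=manip.get_image("scene"); P,uv=cloud(im,im["depth"]>0)
k=(abs(P[:,0]-.42)<.05)&(abs(P[:,1]-.2826)<.07)&(P[:,2]>.025)
g=mask(im,'green')[uv[:,1],uv[:,0]]
for z in np.arange(.03,.16,.01):
    for n,w in(('dark',~g),('green',g)):
        q=P[k&w&(abs(P[:,2]-z)<.005)]
        if len(q): print(n,round(z,3),len(q),'x',q[:,0].min(),q[:,0].max(),'y',q[:,1].min(),q[:,1].max())
c=im["pixels"][190:240,325:375]; cv2.imwrite('pics/g2.png',cv2.resize(c,(600,600),interpolation=cv2.INTER_CUBIC))
```

```text
dark 0.05 3 x 0.396401480292245 0.4420049782912401 y 0.27594659446635117 0.27684506115249297
dark 0.06 24 x 0.3943458942547293 0.45780998418018104 y 0.27334218155149803 0.27806851467999016
green 0.06 14 x 0.39297709173534334 0.46164709377863744 y 0.2739237607854188 0.29168900991291036
dark 0.07 7 x 0.4011711578260576 0.46093939950876295 y 0.27314499973326956 0.283873441339609
green 0.07 35 x 0.4279937004063965 0.46998065093525077 y 0.27371722385260777 0.2894644390259311
dark 0.08 16 x 0.4278932499318696 0.43772606508828005 y 0.27125999980779214 0.2974641145909821
dark 0.09 24 x 0.4179411847073399 0.43604770901376655 y 0.2688059207190051 0.29792312059829507
dark 0.1 21 x 0.42253747431498045 0.4358519369950242 y 0.26954855804642375 0.29553172744674583
dark 0.11 17 x 0.43063757738064723 0.4371054621860482 y 0.26942804021134303 0.3034244132213896
dark 0.12 50 x 0.41263126579447706 0.43976000449313857 y 0.2527442778688658 0.31743202689973726
dark 0.13 64 x 0.41386679036122576 0.43878603998601473 y 0.23964638857689882 0.3259362460164633
dark 0.14 59 x 0.4176153174428824 0.4423170267970893 y 0.23224379195613273 0.3305493165697361
dark 0.15 66 x 0.4193140779120066 0.44327757586012406 y 0.22483664488851438 0.3402571812170312
```

View pics/g2.png

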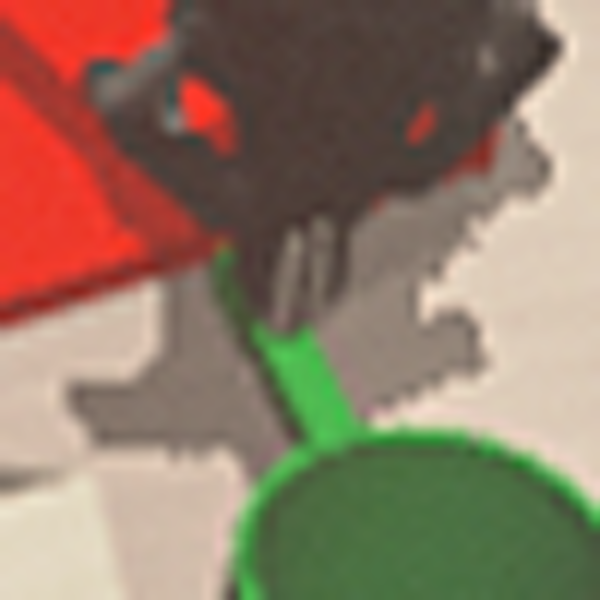

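The fingers are shut (≈28 mm over the backs) just above the handle: their lowest points are at z≈0.07 though the TCP reads 0.042. I check the same in the first pictures.

```bash
python3 - <<'E'
import pickle; from rig import manip; from h import *
np.set_printoptions(precision=3,suppress=True,linewidth=150)
d=pickle.load(open("v0.pkl","rb"))
for n,im in d.items():
    P,uv=cloud(im,im["depth"]>0); k=(abs(P[:,0]-.184)<.06)&(abs(P[:,1]-.544)<.09)&(P[:,2]>.03)&(P[:,2]<.3)
    q=P[k]; print(n,len(q),np.sort(q[:,2])[[0,3,10,30]] if len(q)>30 else '', q[np.argsort(q[:,2])[:6]])
s=manip.get_state();print(s['position'],s['width'],s['contact_force'])
E
python3 -m pendant '[{"jaw":1,"tx":0,"ty":0,"tz":3,"ax":0,"ay":0,"az":0},{"jaw":1,"tx":0,"ty":0,"tz":3,"ax":0,"ay":0,"az":0},{"jaw":1,"tx":0,"ty":0,"tz":3,"ax":0,"ay":0,"az":0},{"jaw":1,"tx":0,"ty":0,"tz":3,"ax":0,"ay":0,"az":0}]'
```

```text
scene 201 [0.241 0.246 0.25  0.259] [[0.197 0.591 0.241]
 [0.197 0.59  0.245]
 [0.172 0.499 0.245]
 [0.18  0.503 0.246]
 [0.205 0.589 0.247]
 [0.18  0.495 0.247]]
top 70 [0.246 0.25  0.256 0.29 ] [[0.205 0.583 0.246]
 [0.175 0.498 0.249]
 [0.175 0.496 0.249]
 [0.208 0.581 0.25 ]
 [0.21  0.586 0.251]
 [0.178 0.497 0.252]]
[0.422 0.283 0.042] 0.0003052562066412518 [-0.098 -0.257 -0.201]
clock: 2.62
position: [0.4209, 0.2822, 0.0712]
ee_rot: [-0.001, 0.006, 1.0, -0.0]
contact_force: [0.2, 0.6, -0.4]
width: 0.0724
gripper_force: 0.0
```

Same at the start: open tips ≈42 mm above the reported TCP, of which 13 mm is the swing, so the real fingertips stand about 28 mm behind the reported TCP. I allow for that and go lower (reported z ≈0.014, shut tips ≈0.042).

```bash
python3 -m pendant '[{"jaw":1,"tx":0,"ty":0,"tz":0,"ax":0,"ay":0,"az":0},{"jaw":1,"tx":0,"ty":0,"tz":-3,"ax":0,"ay":0,"az":0},{"jaw":1,"tx":0,"ty":0,"tz":-5.8,"ax":0,"ay":0,"az":0},{"jaw":1,"tx":0,"ty":0,"tz":-5.8,"ax":0,"ay":0,"az":0},{"jaw":-1,"tx":0,"ty":0,"tz":-5.8,"ax":0,"ay":0,"az":0},{"jaw":-1,"tx":0,"ty":0,"tz":-5.8,"ax":0,"ay":0,"az":0},{"jaw":-1,"tx":0,"ty":0,"tz":-5.8,"ax":0,"ay":0,"az":0},{"jaw":-1,"tx":0,"ty":0,"tz":-5.8,"ax":0,"ay":0,"az":0},{"jaw":-1,"tx":0,"ty":0,"tz":-5.8,"ax":0,"ay":0,"az":0}]' 80
```

```text
clock: 3.75
position: [0.4219, 0.2827, 0.0147]
ee_rot: [0.0, 0.006, 1.0, 0.0]
contact_force: [-0.6, -0.6, 3.8]
width: 0.0144
gripper_force: 79.3
```

```bash
python3 -m pendant '[{"jaw":-1,"tx":0,"ty":0,"tz":2,"ax":0,"ay":0,"az":0},{"jaw":-1,"tx":0,"ty":-2,"tz":5,"ax":0,"ay":0,"az":0},{"jaw":-1,"tx":0,"ty":-6,"tz":5,"ax":0,"ay":0,"az":2},{"jaw":-1,"tx":1,"ty":-10,"tz":5,"ax":0,"ay":0,"az":4},{"jaw":-1,"tx":2,"ty":-14,"tz":5,"ax":0,"ay":0,"az":6},{"jaw":-1,"tx":3,"ty":-18,"tz":5,"ax":0,"ay":0,"az":6},{"jaw":-1,"tx":3,"ty":-20,"tz":5,"ax":0,"ay":0,"az":6},{"jaw":-1,"tx":3,"ty":-22.4,"tz":5,"ax":0,"ay":0,"az":6},{"jaw":-1,"tx":3,"ty":-22.4,"tz":5,"ax":0,"ay":0,"az":6}]'
python3 - <<'E'
from rig import manip; from h import *
np.set_printoptions(precision=4,suppress=True)
s=manip.get_state();print(s['position'],s['width'],s['contact_force'])
for n,p in(("top",(262,180)),("scene",(305,240))):
    im=manip.get_image(n); P,uv=cloud(im,mask(im,'green')); k=(abs(P[:,0]-.56)<.09)&(abs(P[:,1]-.07)<.09)&(P[:,2]>.02)
    P=P[k]; r=P[P[:,2]>np.percentile(P[:,2],99)-.012]; print(n,len(P),'z',np.percentile(P[:,2],[1,50,99]),'rim n',len(r),circ(r,.048),'x/z', [ (round(x,2),np.percentile(r[abs(r[:,0]-x)<.015][:,2],80) if (abs(r[:,0]-x)<.015).any() else None) for x in(.51,.53,.55,.57,.59,.61)])
    cv2.imwrite(f'pics/l_{n}.png',im["pixels"])
a,b=cv2.imread('pics/l_scene.png')[180:300,230:350],cv2.imread('pics/l_top.png')[110:230,210:330]
cv2.imwrite('pics/l.png',np.hstack([cv2.resize(x,(400,400),interpolation=3) for x in(a,b)]))
E
```

```text
clock: 4.88
position: [0.4511, 0.0576, 0.0638]
ee_rot: [-0.001, -0.045, 0.999, 0.0]
contact_force: [0.2, 0.2, -1.2]
width: 0.0141
gripper_force: 78.6
[0.4511 0.0576 0.0638] 0.014139419251032516 [ 0.2249  0.1773 -1.2484]
top 404 z [0.0476 0.0554 0.4757] rim n 21 [0.4482 0.0519 0.05  ] x/z [(0.51, None), (0.53, None), (0.55, None), (0.57, None), (0.59, None), (0.61, None)]
scene 316 z [0.048  0.0905 0.1653] rim n 4 [ 0.6192 -0.0077  0.05  ] x/z [(0.51, None), (0.53, None), (0.55, None), (0.57, None), (0.59, np.float64(0.17207539022595053)), (0.61, np.float64(0.17193476757934223))]
```

View pics/l.png

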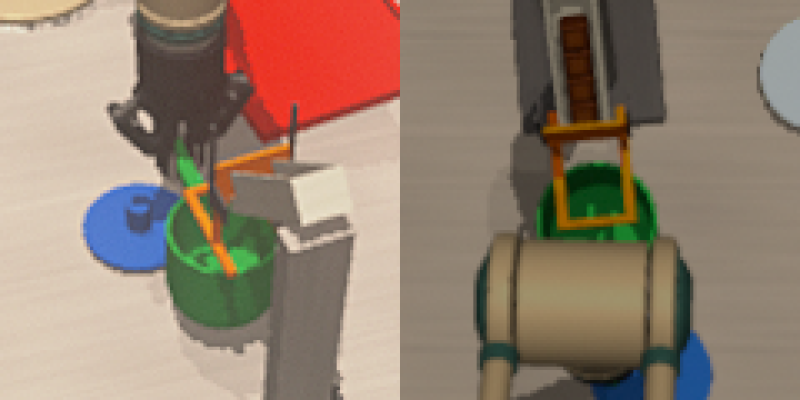

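The scene crop shows the tub hanging level at crop (220,270) under the frame's front, the top crop its far rim at (600,165). Advance under the frame and measure the rim.

```bash
python3 -m pendant '[{"jaw":-1,"tx":1.5,"ty":0,"tz":0,"ax":0,"ay":0,"az":0},{"jaw":-1,"tx":3.2,"ty":0,"tz":0,"ax":0,"ay":0,"az":0},{"jaw":-1,"tx":3.2,"ty":0,"tz":0,"ax":0,"ay":0,"az":0},{"jaw":-1,"tx":3.2,"ty":0,"tz":0,"ax":0,"ay":0,"az":0}]'
cat > rim.py <<'E'
from rig import manip; from h import *
import sys; lo,hi=map(float,sys.argv[1:3])
np.set_printoptions(precision=4,suppress=True)
s=manip.get_state();print(s['position'],s['width'],s['contact_force'],s['clock'])
for n in("top","scene"):
    im=manip.get_image(n); 
    for c in('green','orange'):
        P,uv=cloud(im,mask(im,c)); k=(abs(P[:,0]-.58)<.09)&(abs(P[:,1]-.07)<.09)&(P[:,2]>.02)
        P=P[k]
        if c=='orange':
            q=P[(P[:,2]>.165)]; print(n,'orange z hist',np.histogram(q[:,2],np.arange(.165,.28,.005))[0]); continue
        r=P[(P[:,2]>lo)&(P[:,2]<hi)&(P[:,0]>.535)]; print(n,'rim',len(r),circ(r,.048)[:2],'z90 low-x',np.percentile(r[r[:,0]<.57,2],90) if (r[:,0]<.57).any() else 0,'hi-x',np.percentile(r[r[:,0]>.6,2],90) if (r[:,0]>.6).any() else 0)
E
python3 rim.py .12 .145
```

```text
clock: 5.48
position: [0.4833, 0.0589, 0.0638]
ee_rot: [-0.001, -0.046, 0.999, 0.0]
contact_force: [-0.6, -0.6, -1.4]
width: 0.0145
gripper_force: 78.6
[0.4833 0.0589 0.0638] 0.014524894831363577 [-0.6169 -0.5835 -1.383 ] 5.475
top rim 43 [0.5846 0.0692] z90 low-x 0 hi-x 0.1316774267757611
top orange z hist [ 0  5 40  9  0  0  0  0  0  0  0  0  0  0  0  0  3  1  1 14 15  2  0]
scene rim 90 [0.5882 0.0699] z90 low-x 0.12857791602351332 hi-x 0.13047891102888295
scene orange z hist [ 0 18 57  1  2  0  2  0  0  0  0  0  0  0  5  5  7 10 12 34  6  0  0]
```

```bash
python3 -m pendant '[{"jaw":-1,"tx":0,"ty":0,"tz":1.5,"ax":0,"ay":0,"az":0},{"jaw":-1,"tx":0,"ty":0,"tz":3,"ax":0,"ay":0,"az":0},{"jaw":-1,"tx":0,"ty":0,"tz":4,"ax":0,"ay":0,"az":0},{"jaw":-1,"tx":0,"ty":0,"tz":5,"ax":0,"ay":0,"az":0},{"jaw":-1,"tx":0,"ty":0,"tz":6.2,"ax":0,"ay":0,"az":0},{"jaw":-1,"tx":0,"ty":0,"tz":7.2,"ax":0,"ay":0,"az":0},{"jaw":-1,"tx":0,"ty":0,"tz":7.9,"ax":0,"ay":0,"az":0},{"jaw":-1,"tx":0,"ty":0,"tz":7.9,"ax":0,"ay":0,"az":0},{"jaw":-1,"tx":0,"ty":0,"tz":7.9,"ax":0,"ay":0,"az":0},{"jaw":-1,"tx":0,"ty":0,"tz":7.9,"ax":0,"ay":0,"az":0}]'
python3 rim.py .195 .22
```

```text
clock: 6.82
position: [0.4835, 0.0586, 0.1428]
ee_rot: [-0.0, -0.046, 0.999, 0.0]
contact_force: [0.7, 0.3, -2.9]
width: 0.0145
gripper_force: 78.7
[0.4835 0.0586 0.1428] 0.014480732652118744 [ 0.6676  0.2534 -2.8995] 6.825
top rim 48 [0.5851 0.0688] z90 low-x 0.21055555168125026 hi-x 0.2100269104906201
top orange z hist [ 0  0  0  0  0  0  0  0  6 21 10  0  0  3  1  0  0  0  0  0  1  0  0]
scene rim 53 [0.5904 0.0701] z90 low-x 0.20594441687022846 hi-x 0.20780812498874968
scene orange z hist [ 1  1  0  1  1  2  1  0 13 61  0  0  1  1  0  0  0  4 11 17 16 31 27]
```

```bash
python3 -m pendant '[{"jaw":-1,"tx":0,"ty":0,"tz":0,"ax":0,"ay":0,"az":0},{"jaw":-1,"tx":0,"ty":0,"tz":0,"ax":0,"ay":0,"az":0},{"jaw":-1,"tx":0,"ty":0,"tz":0,"ax":0,"ay":0,"az":0},{"jaw":-1,"tx":0,"ty":0,"tz":0,"ax":0,"ay":0,"az":0}]'
python3 - <<'E'
from rig import manip; from h import *
a=manip.get_image("scene")["pixels"][180:300,230:350];b=manip.get_image("top")["pixels"][80:200,210:330]
cv2.imwrite('pics/b1.png',np.hstack([cv2.resize(x,(400,400),interpolation=3) for x in(a,b)]))
E
```

```text
clock: 7.42
position: [0.4836, 0.0586, 0.1431]
ee_rot: [-0.0, -0.046, 0.999, 0.0]
contact_force: [0.5, 0.3, -3.8]
width: 0.0143
gripper_force: 78.6
```

View pics/b1.png

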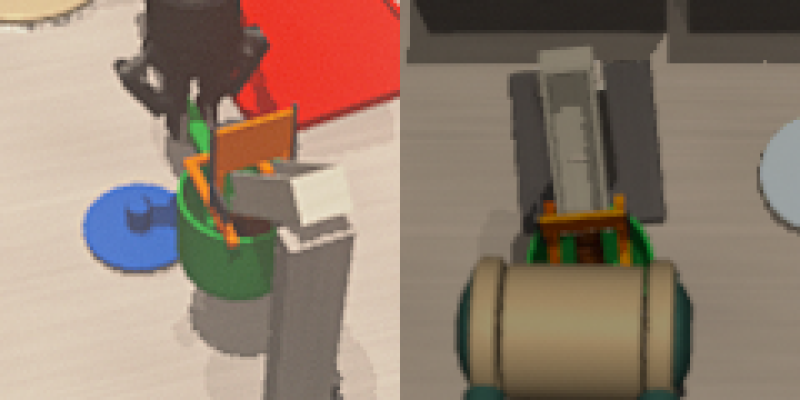

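The chute is empty in the top view (crop (575,150)), brown in the tub at (590,245); all four are off the chute. Lower gently and back out.

```bash
python3 -m pendant '[{"jaw":-1,"tx":0,"ty":0,"tz":-0.7,"ax":0,"ay":0,"az":0},{"jaw":-1,"tx":0,"ty":0,"tz":-2,"ax":0,"ay":0,"az":0},{"jaw":-1,"tx":0,"ty":0,"tz":-3.3,"ax":0,"ay":0,"az":0},{"jaw":-1,"tx":0,"ty":0,"tz":-4.6,"ax":0,"ay":0,"az":0},{"jaw":-1,"tx":0,"ty":0,"tz":-5.9,"ax":0,"ay":0,"az":0},{"jaw":-1,"tx":0,"ty":0,"tz":-7,"ax":0,"ay":0,"az":0},{"jaw":-1,"tx":-0.5,"ty":0,"tz":-7.5,"ax":0,"ay":0,"az":0},{"jaw":-1,"tx":-2,"ty":0,"tz":-7.5,"ax":0,"ay":0,"az":0},{"jaw":-1,"tx":-4,"ty":-0.5,"tz":-7.5,"ax":0,"ay":0,"az":0},{"jaw":-1,"tx":-6,"ty":-1,"tz":-7.5,"ax":0,"ay":0,"az":0}]'
```

```text
clock: 8.78
position: [0.4221, 0.0486, 0.0685]
ee_rot: [0.0, -0.046, 0.999, 0.0]
contact_force: [0.1, -0.4, -3.1]
width: 0.0145
gripper_force: 78.9
```

Run:
```python
from rig import manip; from h import *
s=manip.get_state();print(s['position'],s['contact_force'],s['clock'])
im=manip.get_image("top");P,uv=cloud(im,im["depth"]>0)
hsv=cv2.cvtColor(im["pixels"],cv2.COLOR_BGR2HSV)[uv[:,1],uv[:,0]]
for x,y in((.42,.0),):
    k=(hsv[:,0]>100)&(hsv[:,0]<125)&(hsv[:,1]>120)&(abs(P[:,0]-.4)<.1)&(abs(P[:,1])<.1); print('blue lid',np.percentile(P[k],[1,50,99],axis=0))
```

```text
[0.42207348 0.04857862 0.06849645] [ 0.08808176 -0.43921423 -3.14337047] 8.775
blue lid [[ 0.38283699 -0.02697604  0.00493521]
 [ 0.39439598  0.02136055  0.01323921]
 [ 0.44803751  0.04712528  0.47448408]]
```

```bash
python3 -m pendant '[{"jaw":-1,"tx":-0.3,"ty":-1.5,"tz":0,"ax":0,"ay":0,"az":0},{"jaw":-1,"tx":-0.8,"ty":-4.5,"tz":0,"ax":0,"ay":0,"az":0},{"jaw":-1,"tx":-1.4,"ty":-8.5,"tz":0,"ax":0,"ay":0,"az":0},{"jaw":-1,"tx":-2,"ty":-12.5,"tz":0,"ax":0,"ay":0,"az":0},{"jaw":-1,"tx":-2.6,"ty":-16.5,"tz":0,"ax":0,"ay":0,"az":0},{"jaw":-1,"tx":-3.2,"ty":-20.5,"tz":0,"ax":0,"ay":0,"az":0},{"jaw":-1,"tx":-3.8,"ty":-24.5,"tz":0,"ax":0,"ay":0,"az":0},{"jaw":-1,"tx":-4.5,"ty":-28.5,"tz":0,"ax":0,"ay":0,"az":0},{"jaw":-1,"tx":-5,"ty":-32,"tz":0,"ax":0,"ay":0,"az":0},{"jaw":-1,"tx":-5.3,"ty":-33.8,"tz":0,"ax":0,"ay":0,"az":0}]'
python3 -m pendant '[{"jaw":-1,"tx":0,"ty":0,"tz":0,"ax":0,"ay":0,"az":0},{"jaw":-1,"tx":0,"ty":0,"tz":0,"ax":0,"ay":0,"az":0}]'
python3 - <<'E'
from rig import manip; from h import *
np.set_printoptions(precision=4,suppress=True)
s=manip.get_state();print(s['position'],s['contact_force'],s['qpos'])
for n in("top","scene"):
    im=manip.get_image(n);P,uv=cloud(im,mask(im,'green'))
    r=P[(P[:,2]>.122)&(P[:,2]<.15)&(P[:,0]>.41)&(P[:,0]<.56)&(abs(P[:,1]+.28)<.08)]; print(n,len(r),circ(r,.048)[:2],np.percentile(r[:,2],[50,90]))
E
```

```text
clock: 10.07
position: [0.3708, -0.2926, 0.0685]
ee_rot: [0.001, -0.045, 0.999, -0.001]
contact_force: [0.4, 0.4, -2.0]
width: 0.0144
gripper_force: 78.9
clock: 10.32
position: [0.3703, -0.2881, 0.068]
ee_rot: [-0.0, -0.046, 0.999, 0.001]
contact_force: [1.3, 0.2, -2.9]
width: 0.0146
gripper_force: 78.9
[ 0.3703 -0.2881  0.068 ] [ 1.3226  0.2433 -2.9343] [-0.8102  0.2409  1.9267  0.0007  0.9754 -2.4739]
top 196 [ 0.4741 -0.2778] [0.1319 0.1355]
scene 200 [ 0.4751 -0.2768] [0.1301 0.1336]
```

```bash
python3 -m pendant '[{"jaw":-1,"tx":0,"ty":0,"tz":-1,"ax":0,"ay":0,"az":0},{"jaw":-1,"tx":0,"ty":0,"tz":-2.5,"ax":0,"ay":0,"az":0},{"jaw":-1,"tx":0,"ty":0,"tz":-4,"ax":0,"ay":0,"az":0},{"jaw":-1,"tx":0,"ty":0,"tz":-4.6,"ax":0,"ay":0,"az":0},{"jaw":-1,"tx":0,"ty":0,"tz":-4.8,"ax":0,"ay":0,"az":0},{"jaw":-1,"tx":0,"ty":0,"tz":-4.9,"ax":0,"ay":0,"az":0},{"jaw":-1,"tx":0,"ty":0,"tz":-4.9,"ax":0,"ay":0,"az":0}]'
```

```text
clock: 11.3
position: [0.3709, -0.2896, 0.0195]
ee_rot: [0.0, -0.046, 0.999, -0.0]
contact_force: [0.4, 0.2, -1.7]
width: 0.0142
gripper_force: 79.0
```

```bash
python3 -m pendant '[{"jaw":-1,"tx":0,"ty":0,"tz":-0.1,"ax":0,"ay":0,"az":0},{"jaw":-1,"tx":0,"ty":0,"tz":-0.1,"ax":0,"ay":0,"az":0},{"jaw":-1,"tx":0,"ty":0,"tz":-0.1,"ax":0,"ay":0,"az":0}]'
```

```text
clock: 11.68
position: [0.3707, -0.2897, 0.0188]
ee_rot: [0.0, -0.046, 0.999, -0.0]
contact_force: [-1.8, 0.8, 5.3]
width: 0.0143
gripper_force: 79.9
```

Standing on the tray floor now. Release and rise.

```bash
python3 -m pendant '[{"jaw":0.2,"tx":0,"ty":0,"tz":0,"ax":0,"ay":0,"az":0},{"jaw":0.2,"tx":0,"ty":0,"tz":0,"ax":0,"ay":0,"az":0},{"jaw":0.2,"tx":0,"ty":0,"tz":0,"ax":0,"ay":0,"az":0},{"jaw":0.2,"tx":0,"ty":0,"tz":0,"ax":0,"ay":0,"az":0},{"jaw":0.2,"tx":0,"ty":0,"tz":2,"ax":0,"ay":0,"az":0},{"jaw":0.2,"tx":0,"ty":0,"tz":6,"ax":0,"ay":0,"az":0},{"jaw":0.2,"tx":-4,"ty":4,"tz":12,"ax":0,"ay":0,"az":0},{"jaw":0.2,"tx":-8,"ty":9,"tz":16,"ax":0,"ay":0,"az":0},{"jaw":0.2,"tx":-8,"ty":14,"tz":16,"ax":0,"ay":0,"az":0},{"jaw":0.2,"tx":-8,"ty":17,"tz":16,"ax":0,"ay":0,"az":0}]'
python3 - <<'E'
from rig import manip; from h import *
np.set_printoptions(precision=4,suppress=True)
s=manip.get_state();print(s['position'],s['width'],s['qpos'])
ims={n:manip.get_image(n) for n in("top","scene")}; ks=[]
for n,im in ims.items():
    P,uv=cloud(im,mask(im,'green'))
    t=P[(P[:,2]>.075)&(P[:,2]<.095)&(P[:,0]>.41)&(P[:,0]<.56)&(abs(P[:,1]+.28)<.08)]; print(n,len(t),circ(t,.048)[:2],np.percentile(t[:,2],[50,90]))
    k=(P[:,2]>.038)&(P[:,0]>.57)&(abs(P[:,1]+.287)<.05)&(P[:,2]<.06);ks.append(uv[k].mean(0));print(' knob',k.sum(),P[k].mean(0))
print(tri(ims['top'],ks[0],ims['scene'],ks[1]))
a=ims["scene"]["pixels"][230:360,110:240];b=ims["top"]["pixels"][130:260,330:460]
cv2.imwrite('pics/p1.png',np.hstack([cv2.resize(x,(400,400),interpolation=3) for x in(a,b)]))
E
```

```text
clock: 12.92
position: [0.2898, -0.1178, 0.1792]
ee_rot: [0.001, -0.045, 0.999, -0.001]
contact_force: [1.1, -0.8, 0.1]
width: 0.0511
gripper_force: 0.0
[ 0.2898 -0.1178  0.1792] 0.05110401606990907 [-0.6107 -0.123   2.0113  0.0006  1.2507 -2.2724]
top 183 [ 0.4745 -0.279 ] [0.0839 0.087 ]
 knob 42 [ 0.6239 -0.287   0.0434]
scene 168 [ 0.4752 -0.2786] [0.0823 0.0855]
 knob 52 [ 0.6269 -0.2866  0.042 ]
(array([ 0.6248, -0.2874,  0.039 ]), np.float64(0.0009354998212548881))
```

View pics/p1.png

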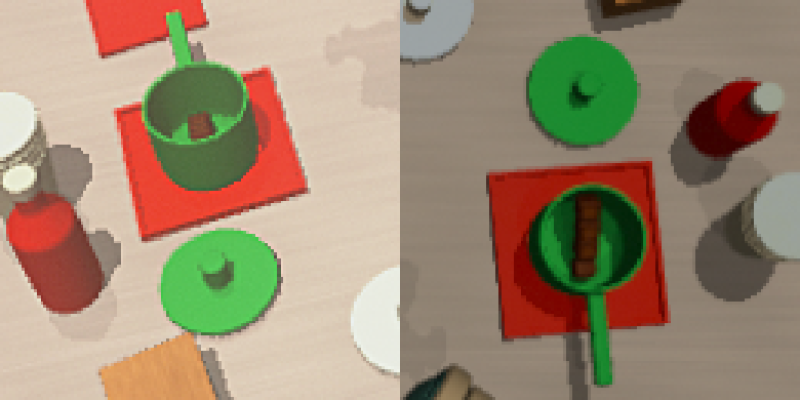

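The tub stands in the middle tray with all four bites on its floor (top crop (587,235), in a row), lid knob at top crop (587,88) undisturbed. Go for the lid.

```bash
python3 -m pendant '[{"jaw":0.3,"tx":4,"ty":-2,"tz":0,"ax":0,"ay":0,"az":0},{"jaw":0.3,"tx":9,"ty":-4.5,"tz":0,"ax":0,"ay":0,"az":0},{"jaw":0.3,"tx":14,"ty":-7,"tz":0,"ax":0,"ay":0,"az":0},{"jaw":0.3,"tx":19,"ty":-9.5,"tz":0,"ax":0,"ay":0,"az":0},{"jaw":0.3,"tx":24,"ty":-12,"tz":-1,"ax":0,"ay":0,"az":0},{"jaw":0.3,"tx":29,"ty":-14.5,"tz":-3,"ax":0,"ay":0,"az":0},{"jaw":0.3,"tx":32,"ty":-16,"tz":-5,"ax":0,"ay":0,"az":0},{"jaw":0.3,"tx":33.5,"ty":-17,"tz":-6,"ax":0,"ay":0,"az":0},{"jaw":0.3,"tx":33.5,"ty":-17,"tz":-6,"ax":0,"ay":0,"az":0},{"jaw":0.3,"tx":33.5,"ty":-17,"tz":-6,"ax":0,"ay":0,"az":0}]'
```

```text
clock: 14.28
position: [0.6247, -0.2892, 0.119]
ee_rot: [-0.0, -0.046, 0.999, 0.0]
contact_force: [-0.5, -1.2, 0.3]
width: 0.0554
gripper_force: 0.0
```

```bash
python3 -m pendant '[{"jaw":0.3,"tx":0,"ty":0.2,"tz":-4,"ax":0,"ay":0,"az":0},{"jaw":0.3,"tx":0,"ty":0.2,"tz":-8,"ax":0,"ay":0,"az":0},{"jaw":0.3,"tx":0,"ty":0.2,"tz":-11,"ax":0,"ay":0,"az":0},{"jaw":0.3,"tx":0,"ty":0.2,"tz":-12.3,"ax":0,"ay":0,"az":0},{"jaw":0.3,"tx":0,"ty":0.2,"tz":-12.8,"ax":0,"ay":0,"az":0},{"jaw":0.3,"tx":0,"ty":0.2,"tz":-12.8,"ax":0,"ay":0,"az":0}]'
```

```text
clock: 15.02
position: [0.6262, -0.2877, -0.0085]
ee_rot: [0.001, -0.046, 0.999, -0.001]
contact_force: [-0.0, 0.4, -0.4]
width: 0.0558
gripper_force: 0.0
```

```bash
python3 -m pendant '[{"jaw":-1,"tx":0,"ty":0,"tz":0,"ax":0,"ay":0,"az":0},{"jaw":-1,"tx":0,"ty":0,"tz":0,"ax":0,"ay":0,"az":0},{"jaw":-1,"tx":0,"ty":0,"tz":0,"ax":0,"ay":0,"az":0},{"jaw":-1,"tx":0,"ty":0,"tz":0,"ax":0,"ay":0,"az":0},{"jaw":-1,"tx":0,"ty":0,"tz":0,"ax":0,"ay":0,"az":0}]' 50
```

```text
clock: 15.65
position: [0.6264, -0.2878, -0.0085]
ee_rot: [0.001, -0.046, 0.999, -0.001]
contact_force: [-0.5, 0.1, 6.9]
width: 0.0221
gripper_force: 49.3
```

```bash
python3 -m pendant '[{"jaw":-1,"tx":0,"ty":0,"tz":2,"ax":0,"ay":0,"az":0},{"jaw":-1,"tx":0,"ty":0,"tz":6,"ax":0,"ay":0,"az":0},{"jaw":-1,"tx":0,"ty":0,"tz":10,"ax":0,"ay":0,"az":0},{"jaw":-1,"tx":-2,"ty":0.2,"tz":13,"ax":0,"ay":0,"az":0},{"jaw":-1,"tx":-6,"ty":0.4,"tz":13,"ax":0,"ay":0,"az":0},{"jaw":-1,"tx":-10,"ty":0.6,"tz":13,"ax":0,"ay":0,"az":0},{"jaw":-1,"tx":-13,"ty":0.9,"tz":13,"ax":0,"ay":0,"az":0},{"jaw":-1,"tx":-15,"ty":0.9,"tz":13,"ax":0,"ay":0,"az":0},{"jaw":-1,"tx":-15,"ty":0.9,"tz":12,"ax":0,"ay":0,"az":0},{"jaw":-1,"tx":-15,"ty":0.9,"tz":12,"ax":0,"ay":0,"az":0}]'
python3 -m pendant '[{"jaw":-1,"tx":0,"ty":0,"tz":0,"ax":0,"ay":0,"az":0},{"jaw":-1,"tx":0,"ty":0,"tz":0,"ax":0,"ay":0,"az":0}]'
python3 - <<'E'
from rig import manip; from h import *
np.set_printoptions(precision=4,suppress=True)
for n in("top","scene"):
    im=manip.get_image(n);P,uv=cloud(im,mask(im,'green'))
    b=(P[:,0]>.4)&(P[:,0]<.56)&(abs(P[:,1]+.28)<.08)
    f=P[b&(P[:,2]>.115)&(P[:,2]<.145)]
    print(n,len(f),'z',np.percentile(f[:,2],[5,50,95])); 
    A=np.c_[f[:,:2]-f[:,:2].mean(0),np.ones(len(f))]; print(' tilt deg',np.degrees(np.linalg.lstsq(A,f[:,2],rcond=None)[0][:2]))
    print(' minmax',f.min(0),f.max(0),'enc',cv2.minEnclosingCircle(f[:,:2].astype(np.float32)*1000))
    t=P[b&(P[:,2]>.07)&(P[:,2]<.093)]; print(' rim vis',len(t),circ(t,.048)[:2] if len(t)>5 else '')
    cv2.imwrite(f'pics/m_{n}.png',im["pixels"])
a,b=cv2.imread('pics/m_scene.png')[210:330,110:230],cv2.imread('pics/m_top.png')[140:260,330:450]
cv2.imwrite('pics/m.png',np.hstack([cv2.resize(x,(400,400),interpolation=3) for x in(a,b)]))
E
```

```text
clock: 16.9
position: [0.4761, -0.2784, 0.1091]
ee_rot: [-0.0, -0.046, 0.999, 0.0]
contact_force: [0.6, 0.5, -0.9]
width: 0.0222
gripper_force: 49.1
clock: 17.15
position: [0.4765, -0.2786, 0.11]
ee_rot: [0.0, -0.046, 0.999, 0.0]
contact_force: [-0.3, 0.5, -0.5]
width: 0.0221
gripper_force: 49.1
top 415 z [0.1277 0.1321 0.1364]
 tilt deg [-0.6596  0.6587]
 minmax [ 0.4237 -0.3238  0.1248] [ 0.5282 -0.2249  0.1395] enc ((475.70989990234375, -276.61822509765625), 53.099063873291016)
 rim vis 58 [ 0.464  -0.2805]
scene 658 z [0.1288 0.1317 0.135 ]
 tilt deg [-0.2998  0.2033]
 minmax [ 0.4178 -0.3281  0.1265] [ 0.5298 -0.223   0.1445] enc ((473.6083068847656, -276.6620788574219), 56.78410339355469)
 rim vis 121 [ 0.4752 -0.2787]
```

View pics/m.png

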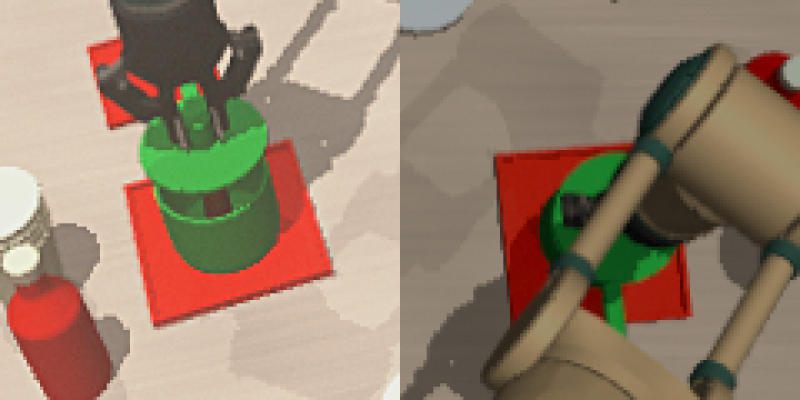

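The lid (scene crop (205,150), top crop (610,220)) hangs level and centred over the tub to ~2 mm; shift y by −1.5 mm and lower gently.

```bash
python3 -m pendant '[{"jaw":-1,"tx":0,"ty":-0.1,"tz":-1.5,"ax":0,"ay":0,"az":0},{"jaw":-1,"tx":0,"ty":-0.15,"tz":-3,"ax":0,"ay":0,"az":0},{"jaw":-1,"tx":0,"ty":-0.15,"tz":-3.4,"ax":0,"ay":0,"az":0},{"jaw":-1,"tx":0,"ty":-0.15,"tz":-3.7,"ax":0,"ay":0,"az":0},{"jaw":-1,"tx":0,"ty":-0.15,"tz":-3.9,"ax":0,"ay":0,"az":0},{"jaw":-1,"tx":0,"ty":-0.15,"tz":-3.9,"ax":0,"ay":0,"az":0}]'
```

```text
clock: 18.0
position: [0.4757, -0.28, 0.0713]
ee_rot: [0.0, -0.046, 0.999, -0.0]
contact_force: [-0.5, 0.5, -0.4]
width: 0.0222
gripper_force: 49.1
```

No contact with the plug already 4 mm inside the rim. On to seat.

```bash
python3 -m pendant '[{"jaw":-1,"tx":0,"ty":0,"tz":-0.2,"ax":0,"ay":0,"az":0},{"jaw":-1,"tx":0,"ty":0,"tz":-0.35,"ax":0,"ay":0,"az":0},{"jaw":-1,"tx":0,"ty":0,"tz":-0.4,"ax":0,"ay":0,"az":0},{"jaw":-1,"tx":0,"ty":0,"tz":-0.4,"ax":0,"ay":0,"az":0}]'
```

```text
clock: 18.5
position: [0.4757, -0.2799, 0.0674]
ee_rot: [0.0, -0.046, 0.999, -0.0]
contact_force: [0.3, 0.7, 2.9]
width: 0.0221
gripper_force: 49.3
```

```bash
python3 -m pendant '[{"jaw":-1,"tx":0,"ty":0,"tz":-0.1,"ax":0,"ay":0,"az":0},{"jaw":-1,"tx":0,"ty":0,"tz":-0.1,"ax":0,"ay":0,"az":0}]'
```

```text
clock: 18.75
position: [0.4757, -0.2799, 0.0674]
ee_rot: [0.0, -0.046, 0.999, -0.0]
contact_force: [-1.5, 2.1, 7.8]
width: 0.0227
gripper_force: 49.9
```

```bash
python3 -m pendant '[{"jaw":0.3,"tx":0,"ty":0,"tz":0.1,"ax":0,"ay":0,"az":0},{"jaw":0.3,"tx":0,"ty":0,"tz":0.1,"ax":0,"ay":0,"az":0},{"jaw":0.3,"tx":0,"ty":0,"tz":0.1,"ax":0,"ay":0,"az":0},{"jaw":0.3,"tx":0,"ty":0,"tz":0.1,"ax":0,"ay":0,"az":0},{"jaw":0.3,"tx":0,"ty":0,"tz":3,"ax":0,"ay":0,"az":0},{"jaw":0.3,"tx":0,"ty":0,"tz":7,"ax":0,"ay":0,"az":0},{"jaw":0.3,"tx":-3,"ty":3,"tz":11,"ax":0,"ay":0,"az":0},{"jaw":0.3,"tx":-8,"ty":8,"tz":13,"ax":0,"ay":0,"az":0},{"jaw":0.3,"tx":-13,"ty":13,"tz":13,"ax":0,"ay":0,"az":0},{"jaw":0.3,"tx":-17,"ty":17,"tz":13,"ax":0,"ay":0,"az":0}]'
python3 - <<'E'
from rig import manip; from h import *
np.set_printoptions(precision=4,suppress=True)
for n in("top","scene"):
    im=manip.get_image(n);P,uv=cloud(im,mask(im,'green'))
    b=(P[:,0]>.415)&(P[:,0]<.56)&(abs(P[:,1]+.28)<.08)
    f=P[b&(P[:,2]>.08)&(P[:,2]<.1)]; A=np.c_[f[:,:2]-f[:,:2].mean(0),np.ones(len(f))]
    print(n,len(f),'z',np.percentile(f[:,2],[5,50,95]),'tilt',np.degrees(np.linalg.lstsq(A,f[:,2],rcond=None)[0][:2]),cv2.minEnclosingCircle(f[:,:2].astype(np.float32)*1000))
    print(' knob top',np.percentile(P[b][:,2],99))
    cv2.imwrite(f'pics/f_{n}.png',im["pixels"])
a,b=cv2.imread('pics/f_scene.png')[210:330,110:230],cv2.imread('pics/f_top.png')[40:260,230:450]
cv2.imwrite('pics/f.png',np.hstack([cv2.resize(x,(400,400),interpolation=3) for x in(a,b)]))
E
```

```text
clock: 20.0
position: [0.3135, -0.1178, 0.1962]
ee_rot: [0.0, -0.046, 0.999, -0.0]
contact_force: [0.2, 1.5, 0.8]
width: 0.0556
gripper_force: 0.0
top 1033 z [0.0853 0.0897 0.0944] tilt [-0.1331 -0.0739] ((475.4854431152344, -278.6436767578125), 53.47160720825195)
 knob top 0.12130821604907427
scene 760 z [0.086  0.0892 0.0925] tilt [-0.2402  0.3707] ((473.7416076660156, -278.8359069824219), 56.04035186767578)
 knob top 0.12060117023049155
```

View pics/f.png

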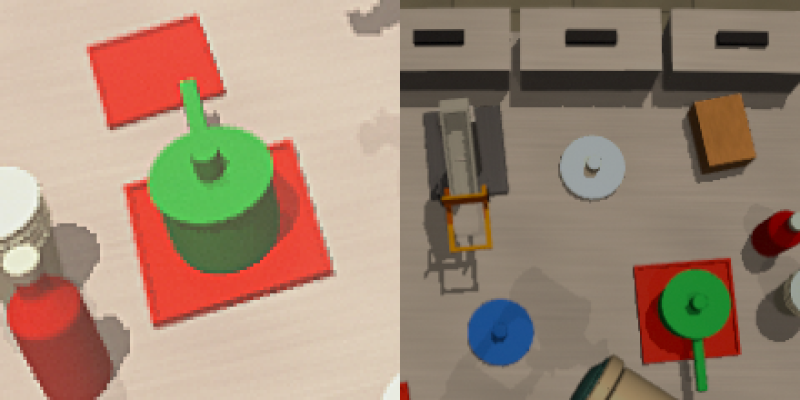

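The lid sits level on the tub (flange top 0.089 m against 0.089 expected, tilt below 0.5°). The tub is in the middle tray, the gate is shut and the chute empty, and nothing else has moved.

```bash
python3 -c "from rig import manip; print(manip.sign_off())"
```

```text
the job is handed in; nothing more can be done
None
```

Job handed in at about 20 s on the robot's clock: all four brownie bites are in the green tub, which stands in the red tray closed with the green lid, seated level, and the blue tub and lid and the other stock were left alone.

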